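# Press the jaw plate down and slide it under the leaf springs

### The arm

A 6-joint arm with a two-finger parallel gripper is mounted at the origin on a cart in front of the work surface, level with it; the furniture and walls round the work are solid. World frame = base frame: x ahead of the robot, y to its left, z up, the work surface at z = 0. Lengths are in m, angles in rad, forces in N, time in s.
With the tool pointing down it reaches from about 0.4 to 0.925 m from the base axis. Payload 12.5 kg.
Tool frame: the origin (TCP) lies midway between the tips of the shut fingers; the grasp point (between the pads) lies 19 mm behind it (manip.pinch_z is the distance from the TCP to the grasp point, in m); z points along the fingers, y is the line along which they close (so a half turn about z gives the same grasp; the last joint's range is limited). The gripper opens to 95 mm and grips with 3 to 60 N. Pads are 20 mm wide; open, the fingers measure 119 mm over their backs; the gripper's body (75 mm by 180 mm) begins 59 mm behind the grasp point.
Start: joints at [-1.357, 0.491, 1.559, -0, 1.092, -0.106], TCP at [0.197, -0.593, 0.176] pointing down, gripper open.
Joint ranges: [-3.1, 3.1], [-0.84, 2.19], [0.05, 2.79], [-1.13, 4.28], [0.06, 2.93], [-2.69, 2.69]. Speed limits (rad/s): [2.22, 2.22, 2.79, 3.14, 3.14, 3.14].

### API

Orientations are given as a unit quaternion [x, y, z, w].
In Python, from rig import manip, optics gives the robot as it stands. The module is installed in compiled form; this text tells all that it offers.
- The arm moves only by the tool move_arm, never from a script. Its argument "plan" is a list of rows, each an object of numbers: "x", "y", "z": the shift along the tool's x, y, z in units of 30 mm (1.0 is 30 mm); "roll": the turn about the tool's z in units of 5 degrees (1.0 is 5 degrees); "grip": the opening in per cent of the stroke, from 0 (shut) to 100 (fully open). A call has 1 to 10 rows; each row shifts and turns the commanded pose from where the row before left it, along the tool's axes as they then stand; what a row does not reach is not made up. A row lasts 1/12 s, in which the tool goes at most 41.7 mm and 7.16 degrees, less where a joint would pass 70% of its speed; a pose out of reach is approached as far as the arm can. A call is refused whole if a number of a shift passes 1 or a number of a turn 1, either way. A call with a gripper value outside its range is refused whole. The fingers move at their own pace and stop on an object; "force" is the grip in N (left out, the last holds). Time passes only in rows, so rows that do not move let the fingers close. It gives the time, the measured TCP pose, the force, the opening and the grip force at its end, in the units of the state.
- manip.get_obs(): the state, without advancing time (a new reading comes with each control period).
- optics.get_image(name): name is "scene" or "side" or "wrist"; returns a dict with "color" (400x640x3 uint8, red, green, blue), "depth" (400x640 float32, m along the optical axis (not along the pixel's ray), 0 where there is no reading), "mtx" (3x3 intrinsics, pixels), "R" (3x3) and "t" (3): a world point X has camera coordinates R X + t. Camera axes: x right, y down, z forward; pixel columns grow to the right and rows downward; lengths in m; the calibration is good to about 2 mm. A picture is of the moment at which its call begins.
- manip.close_job(): hands the job in; it is judged then, once.
The state is a dict: "t": time; "joint_pos": joint angles; "joint_velocities": joint speeds; "joint_torque": joint torques, N m; "ee_pos": TCP position; "eef_rot": TCP orientation; "force": force on the tool from outside, world axes, zero at the start; "moment": the same for the moment, N m; "width": finger opening in m; "grip_force": force on a finger pad.
Only numpy, scipy, OpenCV 4.12 (cv2) and the standard library are available. Lean on these libraries where they do the work, as an engineer would, in place of code of your own. Each camera call takes 0.05 s, during which the arm holds its last target. There are 200 camera calls.

### The job

On the bench stands a low quick-change nest with a loose steel jaw plate lying on its spring-lifted bed. With closed fingertips, press the plate down hard behind its raised rib until the bed is right down, and keep pressing while you slide it away from the open rear end, under the two leaf springs, until it is fully home against the end stop and the bed springs up again behind it. Then take the hand away; only touch and push the plate, never pick it up, and leave the rubber stopper, the brass nozzle and the bolt beside the nest where they stand.

Things in the scene. Friction and masses are not known exactly. Their poses are not given: they have to be found in the camera images.
- nest: Fixed aluminium nest, 220 x 118 mm, 46 mm high. Origin on the bench, centred across, 115 mm ahead of its loading end; +x = sliding direction, towards the end stop; z up. Side rails (inner faces y = +-46.8 mm, tops 34 mm high) guide the plate. Lifter bed from x = -108 to 1 mm, fixed floor (18 mm high) from x = 3.5 mm to the stop. A lane 60 mm wide between clamp blocks and springs is open above.
- stop_face (a point): Middle of the end stop's face, at nest x = 92 mm, 28 mm above the bench; the stop is 37 mm high. The plate is home when its nose touches it (plate origin at nest x = 52 mm).
- clamp_left (a point): Lower front edge of the dark clamp block on the left rail, 31.5 mm above the bench; the block covers nest x = 6 to 22 mm, is 42 mm high (screw head 46 mm) and reaches inward to y = 32 mm. It stops the plate while the bed is up (unless rammed hard, which wedges it); with the bed down the plate passes beneath it with 2.5 mm to spare.
- clamp_right (a point): The same on the right rail (y = -32 mm).
- plate: Loose dark steel jaw plate, 80 (x) x 90 (y) x 10 mm, about 0.2 kg, oiled, slides easily. Origin at the centre of its underside, +x towards the stop. A raised rib on top (x = 0 to 10 mm, y = +-25 mm, 8 mm high); fingertips press on the flat behind it (x = -40 to 0 mm) and push the rib's rear face. At the start its origin is at nest x = -66 to -56 mm, underside 28 mm above the bench.
- plate_press (a point): Point on the plate's top behind the rib: plate x = -16 mm, y = 0, 10 mm above its underside; moves with the plate.
- lifter (a joint): How far the sprung bed is pressed down, m: 0 = up (top 28 mm above the bench), 0.009 = right down on its stop (top 19 mm, 1 mm above the nest floor). About 6 N starts it down, 10 N brings it right down, less the plate's weight. It springs up by itself once the plate has cleared it (plate origin beyond nest x = 41 mm).
- lifter_top (a point): Centre of the top face of the lifter bed (steel plate 109 x 91 mm); moves up and down with it.
- leaf_left (a joint): Lift of the left leaf spring (y = +38 mm), rad: 0 = free, about 0.05 to 0.08 = riding on the plate. Steel strip 56 mm long, 11 mm wide, sloping down from under the clamp block in the sliding direction; its free end at nest x = 70 mm hangs 24 mm above the bench, is lifted by the plate's top (28 mm) and presses on it with about 6 N.
- leaf_right (a joint): The same for the right leaf spring (y = -38 mm).
- stopper: Black rubber stopper, 29 mm wide, 28 mm high, standing loose left of the nest; to be left alone. Origin at the centre of its underside.
- nozzle: Brass nozzle, 18 mm wide, 40 mm high, standing loose left of the nest; to be left alone. Origin at the centre of its underside.
- cap_bolt: Steel cap bolt, 16 mm wide, 45 mm high, standing loose left of the nest; to be left alone. Origin at the centre of its underside.
There are look-alikes about, which are no part of the job. What is meant by the plate is not pink, and is the larger of those in its own colour.

How it is judged:
On the way, in this order (a step that is already met when the one before it is completed fails the run):
1. the fingers press the plate and its bed down, short of the clamp blocks (value of joint lifter above 0.006 m and contact force between the fingers and plate above 3 N and x of plate in the frame of nest below -0.03 m), for 0.1 s.
2. still pressed by the fingers with the bed down, the plate slides under both leaf springs and lifts them (value of joint lifter above 0.005 m and contact force between the fingers and plate above 3 N and value of joint each of leaf_left, leaf_right above 0.02 rad and x of plate in the frame of nest above 0 m), for 0.05 s.
At the end, for the whole second after the job is handed in: The plate lies flat on the nest floor (within 2.5 mm) within 4 mm of the end stop, square in the nest, at rest, both leaf springs riding on it (lifted more than 0.02 rad), and the lifter bed up again behind it (within 2 mm of the top) (x of plate in the frame of nest between 0.048 and 0.055 m and z of plate in the frame of nest between 0.015 and 0.0205 m and angle between the x axis of plate and the x axis of nest, either way round below 0.06 rad and angle between plate's own z axis and vertical below 0.05 rad and value of joint each of leaf_left, leaf_right above 0.02 rad and value of joint lifter below 0.002 m and linear speed of plate below 0.01 m/s); the robot touches nothing.
It fails at once if the plate is lifted or tipped out of the nest (height (world z) of plate above 0.036 m or angle between plate's own z axis and vertical above 0.25 rad).
It fails at once if the stopper, nozzle or bolt is moved more than 20 mm (distance of any of stopper, nozzle, cap_bolt from where it was at the start of the episode above 0.02 m).
It also fails if it takes over 35 s, if anything falls off the work surface, if the arm or the gripper's body presses on something with over 40 N, if the wrist force passes 120 N, or if a joint passes its speed limit or range.

## Working session

There is one attempt and no reset: what is moved stays moved. The work goes in short steps, Python scripts to look and compute and a tool call to move; the robot and the scene stay as the last step left them, time stands still between calls to the robot, and variables do not carry over. Pictures are saved under pics/ and viewed, at most 10 in all, crops included, and the job is handed in when it is done.

Besides the shell and the picture viewer there is one more tool, called as a command line: name --argument value ..., lists and objects as JSON in quotes. move_arm: Moves the arm, as the interface text tells. Its arguments: {"type":"object","properties":{"plan":{"type":"array"},"force":{"type":"number"}},"required":["plan"]}

```bash
mkdir -p pics
cat > h.py <<'E'
import numpy as np, cv2
from rig import manip, optics
def snap(n,f):
    d=optics.get_image(n); cv2.imwrite('pics/'+f+'.png',d['color'][...,::-1]); np.savez('pics/'+f+'.npz',**d); return d
def ray(d,u,v,z):
    # intersect pixel ray with height z
    R,t,K=d['R'],d['t'],d['mtx']; c=-R.T@t; r=R.T@np.linalg.inv(K)@[u,v,1]; return c+r*(z-c[2])/r[2]
def dep(d,u,v):
    R,t,K=d['R'],d['t'],d['mtx']; return R.T@(np.linalg.inv(K)@[u,v,1]*d['depth'][v,u]-t)
E
python3 - <<'E'
from h import *
a=snap('scene','s1');b=snap('side','d1')
for d in(a,b):print(-d['R'].T@d['t'],d['mtx'][0,0])
o=manip.get_obs();print(o['t'],o['ee_pos'],o['eef_rot'],o['width'],o['force'])
E
```

```text
[0.00590117 0.57946296 0.51235061] 455.990978104326
[0.38322448 0.68178252 0.49019338] 462.90015791362504
0.1 [ 0.19643203 -0.59304858  0.17590872] [ 9.87243261e-01  1.59218356e-01 -4.64414742e-05 -5.06601330e-04] 0.09495739779740581 [ 0.2497381  -0.21250901  0.21197825]
```

View pics/s1.png

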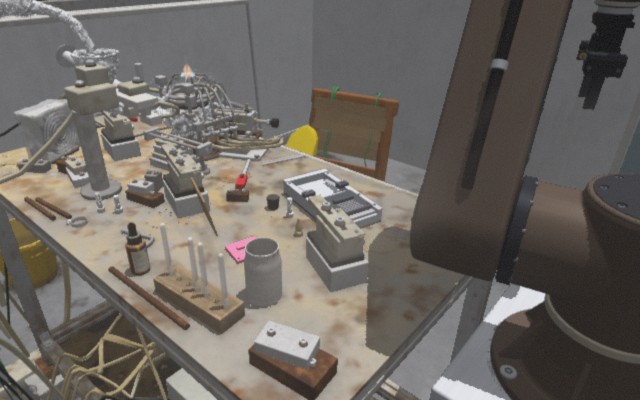

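View pics/d1.png

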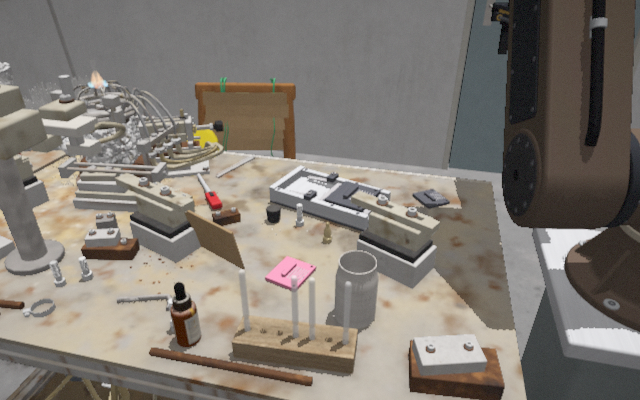

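The nest is at about (335,198) in the scene view and (330,193) in the side view. The dark plate lies at its robot-side end, with a smaller dark decoy at side (430,198) and a pink one at (290,272). I'll enlarge both views.

Run:
```python
from h import *
a=cv2.imread('pics/s1.png')[160:240,270:400];b=cv2.imread('pics/d1.png')[155:235,260:390]
r=lambda i:cv2.resize(i,None,fx=6,fy=6,interpolation=cv2.INTER_CUBIC)[:,:780]
cv2.imwrite('pics/c1.png',r(a)[:480]);cv2.imwrite('pics/c2.png',r(b)[:480])
for n,p in(('s1',[(335,198),(345,205)]),('d1',[(345,192),(330,193),(430,198),(400,225),(400,240)])):
  d=np.load(f'pics/{n}.npz')
  for q in p:print(n,q,dep(d,*q).round(3))
```

```text
s1 (335, 198) [ 0.531 -0.112  0.039]
s1 (345, 205) [ 0.494 -0.1    0.04 ]
d1 (345, 192) [ 0.523 -0.118  0.039]
d1 (330, 193) [ 0.555 -0.124  0.029]
d1 (430, 198) [ 0.355 -0.186  0.012]
d1 (400, 225) [0.402 0.066 0.096]
d1 (400, 240) [0.4   0.067 0.069]
```

View pics/c1.png

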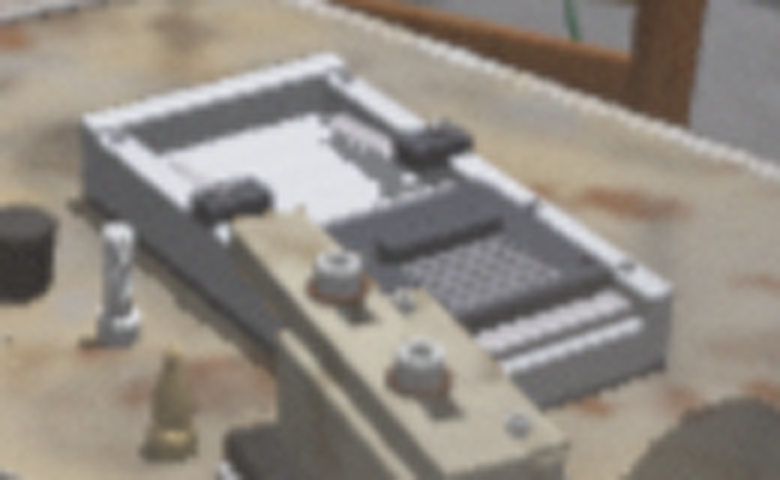

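View pics/c2.png

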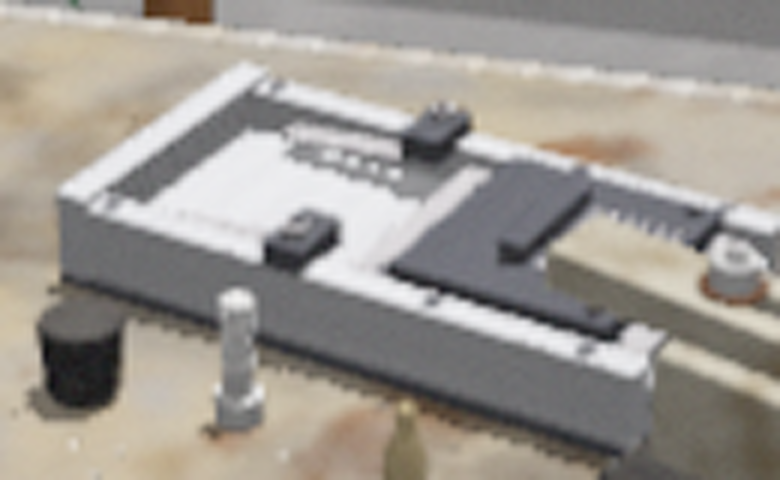

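The scene crop shows the stop at the upper left, with corners at (284,181) and (326,170). The rear right rail corner is at (382,209), and the rib and knurled press patch are at about (345,201). In the side crop the stop corners are at (270,187) and (301,166).

Run:
```python
from h import *
s=np.load('pics/s1.npz');d=np.load('pics/d1.npz')
f=lambda n,x,y,z:print(n,x,y,(ray(s,270+x/6,160+y/6,z) if n=='s' else ray(d,260+x/6,155+y/6,z)).round(4))
for a in[('s',85,125,.037),('s',335,58,.037),('s',672,290,.034),('d',62,192,.037),('d',248,65,.037),('d',650,370,.034),
 ('s',380,240,.046),('s',500,215,.046),('d',505,240,.046),('d',590,172,.046),('d',390,268,.038),('d',515,163,.038),('s',605,270,.038)]:f(*a)
# cloud, both cams
P=[]
for c in(s,d):
  v,u=np.mgrid[0:400,0:640];z=c['depth'];m=(z>0)
  X=(np.linalg.inv(c['mtx'])@np.stack([u[m],v[m],np.ones(m.sum())]))*z[m]
  X=(c['R'].T@(X-c['t'][:,None])).T
  k=(X[:,0]>.38)&(X[:,0]<.75)&(X[:,1]>-.26)&(X[:,1]<.0)&(X[:,2]>.010)&(X[:,2]<.06);X=X[k];P.append(X)
  r=cv2.minAreaRect(X[:,:2].astype(np.float32)*1000);print(len(X),r)
  rb=X[(X[:,2]>.043)&(X[:,2]<.05)];print(len(rb),rb[:40:3].round(3).tolist())
P=np.vstack(P);print(cv2.minAreaRect(P[:,:2].astype(np.float32)*1000))
```

```text
s 85 125 [ 0.6716 -0.1001  0.037 ]
s 335 58 [ 0.6389 -0.2129  0.037 ]
s 672 290 [ 0.4341 -0.1502  0.034 ]
d 62 192 [ 0.6758 -0.1032  0.037 ]
d 248 65 [ 0.6414 -0.2141  0.037 ]
d 650 370 [ 0.465  -0.0449  0.034 ]
s 380 240 [ 0.5196 -0.0921  0.046 ]
s 500 215 [ 0.4992 -0.1357  0.046 ]
d 505 240 [ 0.5205 -0.0928  0.046 ]
d 590 172 [ 0.5016 -0.1461  0.046 ]
d 390 268 [ 0.5556 -0.0792  0.038 ]
d 515 163 [ 0.5301 -0.161   0.038 ]
s 605 270 [ 0.456 -0.14   0.038]
3009 ((591.41552734375, -77.19432067871094), (238.32847595214844, 258.6155090332031), 72.47553253173828)
139 [[0.565, -0.185, 0.047], [0.559, -0.18, 0.048], [0.561, -0.175, 0.046], [0.559, -0.184, 0.044], [0.559, -0.177, 0.044], [0.554, -0.183, 0.043], [0.557, -0.164, 0.044], [0.589, -0.083, 0.049], [0.59, -0.094, 0.044], [0.584, -0.1, 0.044], [0.591, -0.082, 0.046], [0.587, -0.088, 0.045], [0.592, -0.079, 0.044], [0.586, -0.087, 0.044]]
4247 ((592.3197631835938, -78.53501892089844), (237.46368408203125, 257.9300231933594), 73.27845001220703)
177 [[0.565, -0.184, 0.046], [0.558, -0.184, 0.047], [0.563, -0.177, 0.047], [0.558, -0.18, 0.047], [0.57, -0.179, 0.043], [0.558, -0.182, 0.043], [0.563, -0.176, 0.043], [0.557, -0.177, 0.043], [0.57, -0.166, 0.045], [0.562, -0.171, 0.043], [0.569, -0.164, 0.043], [0.559, -0.167, 0.044], [0.511, -0.135, 0.048], [0.505, -0.138, 0.047]]
((591.3042602539062, -77.39157104492188), (240.390869140625, 257.8612060546875), 72.25386810302734)
```

```bash
cat >> h.py <<'E'
YAW=-0.297; O=np.array([.558,-.129])
ex=np.array([np.cos(YAW),np.sin(YAW)]); ey=np.array([-ex[1],ex[0]])
from scipy.spatial.transform import Rotation as Ro
def go(x,y,z,yaw=YAW):
    "remaining shift in tool units (tool as it stands) to nest x,y (m), world z, plus roll units"
    o=manip.get_obs(); R=Ro.from_quat(o['eef_rot']).as_matrix(); p=o['ee_pos']
    T=np.r_[O+ex*x+ey*y,z]; cy=np.arctan2(R[1,0],R[0,0])
    q=p[:2]-O; print('t',round(o['t'],2),'nest',(q@ex).round(4),(q@ey).round(4),p[2].round(4),'F',np.round(o['force'],1),
      'units',(R.T@(T-p)/.03).round(3),'roll',np.round(np.degrees(cy-yaw)/5,3),'w',round(o['width'],4))
def cloud(c):
    v,u=np.mgrid[0:400,0:640];z=c['depth'];m=(z>0)
    X=(np.linalg.inv(c['mtx'])@np.stack([u[m],v[m],np.ones(m.sum())]))*z[m]
    return (c['R'].T@(X-c['t'][:,None])).T
E
python3 - <<'E'
from h import *
for n in('s1','d1'):
  X=cloud(np.load(f'pics/{n}.npz'))
  k=(X[:,0]>.3)&(X[:,0]<.75)&(X[:,1]>-.4)&(X[:,1]<.15)&(X[:,2]>.08)&(X[:,2]<.4);X=X[k]
  print(len(X)); 
  if len(X): print(X.min(0),X.max(0))
  k=X[:,1]<.06
  if k.any(): print(X[k].min(0),X[k].max(0))
go(-.073,0,.176)
E
```

```text
1774
[0.34337832 0.00179088 0.08001954] [0.74993289 0.13849382 0.12657159]
[0.35157669 0.00179088 0.0801292 ] [0.48677188 0.05994242 0.12610346]
2536
[0.3434606  0.00111373 0.08001608] [0.74995011 0.13850506 0.12697666]
[0.35306922 0.00111373 0.08003364] [0.48815641 0.05997107 0.12674621]
t 0.1 nest -0.2099 -0.5495 0.1759 F [ 0.2 -0.2  0.2] units [ 1.4319e+01 -1.2303e+01  1.0000e-02] roll 7.068 w 0.095
```

move_arm --plan '[{"x": 1, "y": -0.86, "grip": 0}, {"x": 1, "y": -0.86, "grip": 0}, {"x": 1, "y": -0.86, "grip": 0}, {"x": 1, "y": -0.86, "grip": 0}, {"x": 1, "y": -0.86, "grip": 0}, {"x": 1, "y": -0.86, "grip": 0}, {"x": 1, "y": -0.86, "grip": 0}, {"x": 1, "y": -0.86, "grip": 0}, {"x": 1, "y": -0.86, "grip": 0}, {"x": 1, "y": -0.86, "grip": 0}]' --force 40

```text
invalid input at $.plan[0]: expected keys x, y, z, roll, grip
```

move_arm --plan '[{"roll": -1, "grip": 0}, {"roll": -1, "grip": 0}, {"roll": -1, "grip": 0}, {"roll": -1, "grip": 0}, {"roll": -1, "grip": 0}, {"roll": -1, "grip": 0}, {"roll": -1, "grip": 0}, {"roll": -1, "grip": 0}, {"roll": -1, "grip": 0}, {"roll": -1, "grip": 0}]'

```text
invalid input at $.plan[0]: expected keys x, y, z, roll, grip
```

Run:
```python
from h import *
go(-.073,0,.14,YAW+np.pi/2)
```

```text
t 0.1 nest -0.2099 -0.5495 0.1759 F [ 0.2 -0.2  0.2] units [ 14.319 -12.301   1.21 ] roll -10.932 w 0.095
```

move_arm --plan '[{"x": 1, "y": -0.86, "z": 0, "roll": 0, "grip": 0}, {"x": 1, "y": -0.86, "z": 0, "roll": 0, "grip": 0}, {"x": 1, "y": -0.86, "z": 0, "roll": 0, "grip": 0}, {"x": 1, "y": -0.86, "z": 0, "roll": 0, "grip": 0}, {"x": 1, "y": -0.86, "z": 0, "roll": 0, "grip": 0}, {"x": 1, "y": -0.86, "z": 0, "roll": 0, "grip": 0}, {"x": 1, "y": -0.86, "z": 0, "roll": 0, "grip": 0}, {"x": 1, "y": -0.86, "z": 0, "roll": 0, "grip": 0}, {"x": 1, "y": -0.86, "z": 0, "roll": 0, "grip": 0}, {"x": 1, "y": -0.86, "z": 0, "roll": 0, "grip": 0}]' --force 40

```text
t: 0.93
ee_pos: [0.4007, -0.2523, 0.1764]
eef_rot: [0.987, 0.159, -0.0, -0.0]
force: [1.2, -0.9, -0.1]
width: 0.0339
grip_force: 0.0
```

move_arm --plan '[{"x": 0, "y": 0, "z": 0, "roll": -1, "grip": 0}, {"x": 0, "y": 0, "z": 0, "roll": -1, "grip": 0}, {"x": 0, "y": 0, "z": 0, "roll": -1, "grip": 0}, {"x": 0, "y": 0, "z": 0, "roll": -1, "grip": 0}, {"x": 0, "y": 0, "z": 0, "roll": -1, "grip": 0}, {"x": 0, "y": 0, "z": 0, "roll": -1, "grip": 0}, {"x": 0, "y": 0, "z": 0, "roll": -1, "grip": 0}, {"x": 0, "y": 0, "z": 0, "roll": -1, "grip": 0}, {"x": 0, "y": 0, "z": 0, "roll": -1, "grip": 0}, {"x": 0, "y": 0, "z": 0, "roll": -0.94, "grip": 0}]'

```text
t: 1.77
ee_pos: [0.4, -0.254, 0.1762]
eef_rot: [0.828, 0.561, -0.0, -0.0]
force: [0.3, 0.2, -0.2]
width: 0.0002
grip_force: 0.0
```

Run:
```python
from h import *
go(-.073,0,.14,YAW+np.pi/2)
```

```text
t 1.77 nest -0.1145 -0.1657 0.1762 F [ 0.3  0.2 -0.2] units [5.619 0.924 1.208] roll -0.942 w 0.0002
```

move_arm --plan '[{"x": 0, "y": 0, "z": 0, "roll": -0.94, "grip": 0}, {"x": 0.9, "y": 0.23, "z": 0.2, "roll": 0, "grip": 0}, {"x": 0.9, "y": 0.23, "z": 0.2, "roll": 0, "grip": 0}, {"x": 0.9, "y": 0.23, "z": 0.2, "roll": 0, "grip": 0}, {"x": 0.9, "y": 0.23, "z": 0.2, "roll": 0, "grip": 0}, {"x": 0.9, "y": 0.23, "z": 0.2, "roll": 0, "grip": 0}, {"x": 0.9, "y": 0.23, "z": 0.2, "roll": 0, "grip": 0}, {"x": 0, "y": 0, "z": 0, "roll": 0, "grip": 0}, {"x": 0, "y": 0, "z": 0, "roll": 0, "grip": 0}]'

```text
t: 2.52
ee_pos: [0.4879, -0.1107, 0.1399]
eef_rot: [0.805, 0.594, -0.0, -0.0]
force: [0.7, -0.8, -0.0]
width: 0.0005
grip_force: 0.0
```

Run:
```python
from h import *
go(-.073,0,.14,YAW+np.pi/2)
snap('wrist','w1')
```

```text
t 2.52 nest -0.0724 -0.003 0.1399 F [ 0.7 -0.8 -0. ] units [ 0.1   -0.019 -0.004] roll -0.023 w 0.0005
```

View pics/w1.png

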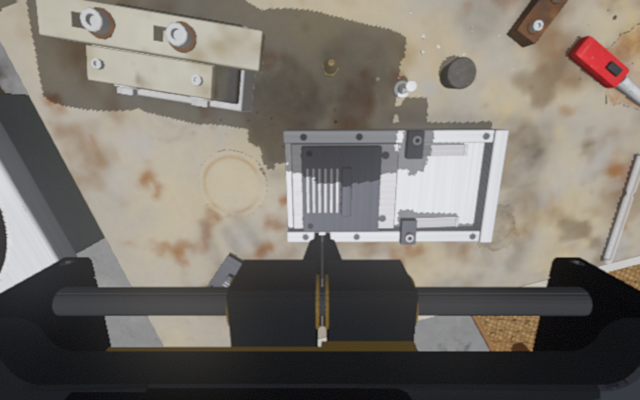

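The wrist view shows the nest with its stop on the right, rail corners at (285,130), (508,130), (493,242) and (288,242). The plate spans u 303–380 and v 147–231, with the rib at u 341–351, v 167–215. The closed fingers are at (322,245).

Run:
```python
from h import *
d=np.load('pics/w1.npz')
def f(n,u,v,z):
  p=ray(d,u,v,z)[:2];q=p-O;print(n,p.round(4),'nest',(q@ex).round(4),(q@ey).round(4))
f('rl',285,130,.034);f('rr',288,242,.034);f('fl',508,130,.037);f('fr',493,242,.037)
f('plate',380,147,.038);f('plate',379,231,.038);f('prear',303,147,.038);f('prear',304,231,.038)
f('rib',341,167,.046);f('rib',351,167,.046);f('rib',341,215,.046);f('rib',351,215,.046)
f('clL',416,158,.042);f('clR',409,220,.042)
```

```text
rl [ 0.4703 -0.0408] nest -0.1097 0.0587
rr [ 0.4349 -0.1538] nest -0.1105 -0.0597
fl [ 0.6772 -0.1043] nest 0.1068 0.0586
fr [ 0.6459 -0.2171] nest 0.1098 -0.0585
plate [ 0.5546 -0.0835] nest -0.0165 0.0425
plate [ 0.5321 -0.1686] nest -0.0132 -0.0455
prear [ 0.4824 -0.0613] nest -0.0921 0.0426
prear [ 0.4561 -0.1453] nest -0.0926 -0.0454
rib [ 0.5125 -0.0898] nest -0.0549 0.0241
rib [ 0.5218 -0.0927] nest -0.0452 0.0241
rib [ 0.4989 -0.137 ] nest -0.0542 -0.025
rib [ 0.5086 -0.14  ] nest -0.044 -0.025
clL [ 0.5851 -0.1036] nest 0.0185 0.0323
clR [ 0.5645 -0.1642] nest 0.0165 -0.0318
```

move_arm --plan '[{"x": 0.05, "y": 0.05, "z": 0.8, "roll": -0.02, "grip": 0}, {"x": 0, "y": 0, "z": 0.8, "roll": 0, "grip": 0}, {"x": 0, "y": 0, "z": 0.8, "roll": 0, "grip": 0}, {"x": 0, "y": 0, "z": 0.6, "roll": 0, "grip": 0}, {"x": 0, "y": 0, "z": 0.2, "roll": 0, "grip": 0}, {"x": 0, "y": 0, "z": 0.1, "roll": 0, "grip": 0}, {"x": 0, "y": 0, "z": 0.05, "roll": 0, "grip": 0}, {"x": 0, "y": 0, "z": 0.05, "roll": 0, "grip": 0}, {"x": 0, "y": 0, "z": 0.05, "roll": 0, "grip": 0}]'

```text
t: 3.32
ee_pos: [0.4902, -0.1111, 0.0378]
eef_rot: [0.805, 0.593, 0.0, 0.001]
force: [-0.2, 0.3, -0.6]
width: 0.0005
grip_force: 0.0
```

Run:
```python
from h import *
go(-.0705,-.001,.029,YAW+np.pi/2)
```

```text
t 3.32 nest -0.0701 -0.0027 0.0378 F [-0.2  0.3 -0.6] units [ 0.058 -0.015  0.292] roll -0.035 w 0.0005
```

Just at the surface. Press down in small steps.

move_arm --plan '[{"x": 0, "y": 0, "z": 0.05, "roll": 0, "grip": 0}, {"x": 0, "y": 0, "z": 0.05, "roll": 0, "grip": 0}, {"x": 0, "y": 0, "z": 0.05, "roll": 0, "grip": 0}, {"x": 0, "y": 0, "z": 0.05, "roll": 0, "grip": 0}, {"x": 0, "y": 0, "z": 0.05, "roll": 0, "grip": 0}, {"x": 0, "y": 0, "z": 0.03, "roll": 0, "grip": 0}]'

```text
t: 3.82
ee_pos: [0.4897, -0.1107, 0.0283]
eef_rot: [0.805, 0.594, -0.0, -0.0]
force: [-0.5, 0.5, 0.3]
width: 0.0002
grip_force: 0.0
```

move_arm --plan '[{"x": 0, "y": 0, "z": 0.03, "roll": 0, "grip": 0}, {"x": 0, "y": 0, "z": 0, "roll": 0, "grip": 0}]'

```text
t: 3.98
ee_pos: [0.4896, -0.1107, 0.0274]
eef_rot: [0.805, 0.594, -0.0, -0.0]
force: [-0.2, 0.9, -0.9]
width: 0.0006
grip_force: 0.0
```

No force at 27 mm, below where the plate's top should be, so I'll look.

Run:
```python
from h import *
w=snap('wrist','w2');s=snap('side','d2')
a=w['color'][100:280,260:540];b=s['color'][120:270,230:470]
r=lambda i:cv2.resize(i,(560,int(i.shape[0]*560/i.shape[1])),interpolation=cv2.INTER_CUBIC)[...,::-1]
m=np.vstack([r(a)[:250],r(b)[:350]]);cv2.imwrite('pics/m2.png',m);print(m.shape)
print(manip.get_obs()['force'])
```

```text
(600, 560, 3)
[0.07768837 0.61194089 0.8855451 ]
```

View pics/m2.png

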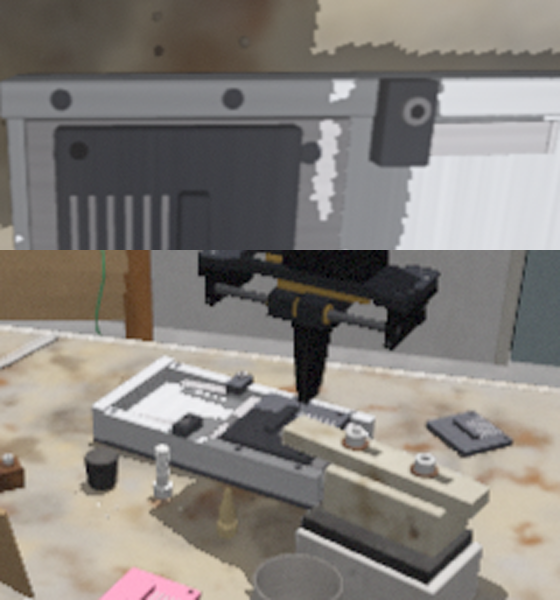

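The side view has the fingertip at (362,184), looking as if it is still above or behind the rib. I'll project the TCP into both cameras to compare.

Run:
```python
from h import *
p=manip.get_obs()['ee_pos']
for n in('d2','w2'):
  d=np.load(f'pics/{n}.npz')
  for X in(p,p+[0,0,.0106]):
    c=d['mtx']@(d['R']@X+d['t']);print(n,(c[:2]/c[2]).round(1))
d=np.load('pics/d2.npz');print('tip depth pts',[dep(d,u,v).round(3).tolist() for u,v in((362,184),(362,180),(362,175),(361,188),(345,192))])
im=d['color'];a=im[165:215,325:405];cv2.imwrite('pics/c3.png',cv2.resize(a,None,fx=9,fy=9,interpolation=cv2.INTER_CUBIC)[...,::-1])
w=np.load('pics/w2.npz')['color'];
a=w[110:310,250:450];cv2.imwrite('pics/c4.png',cv2.resize(a,None,fx=3,fy=3,interpolation=cv2.INTER_CUBIC)[...,::-1])
```

```text
d2 [360.8 200.7]
d2 [361.1 196. ]
w2 [323.3 227. ]
w2 [323.4 232.4]
tip depth pts [[0.488, -0.101, 0.07], [0.488, -0.098, 0.081], [0.489, -0.103, 0.089], [0.495, -0.142, 0.039], [0.523, -0.117, 0.039]]
```

View pics/c3.png

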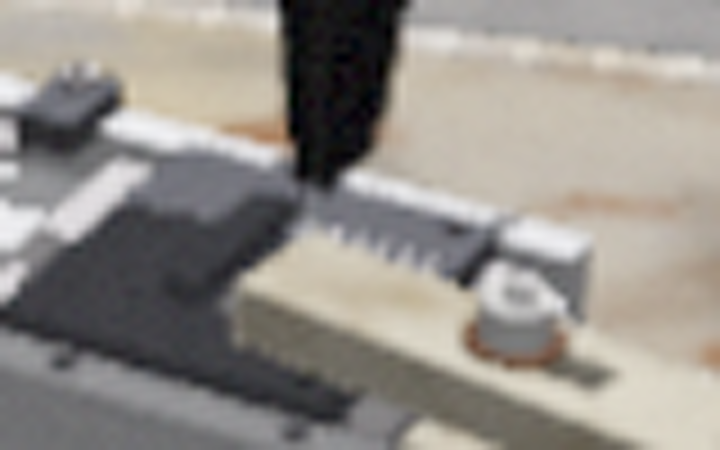

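View pics/c4.png

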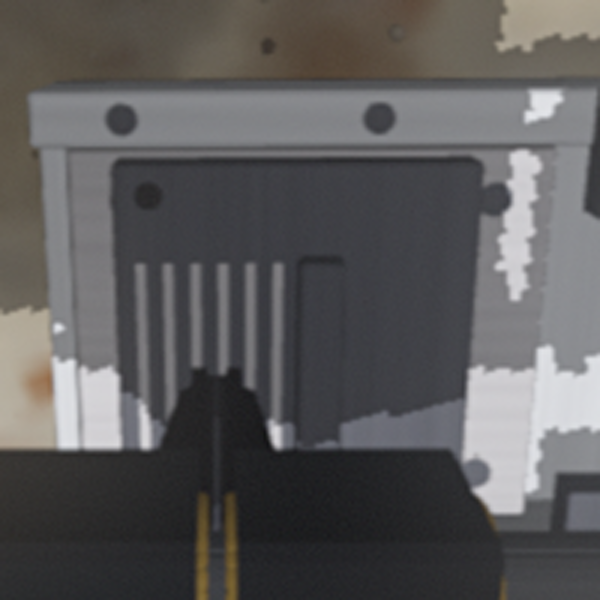

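Both views agree that the real fingertip is about 33 mm higher than the reported TCP: side (360,185) against a projected 200, wrist (322,234). It is in the right place horizontally, over the knurled patch behind the rib. I'll keep going down in small steps and watch the force.

move_arm --plan '[{"x": 0.03, "y": 0, "z": 0.15, "roll": 0, "grip": 0}, {"x": 0.02, "y": 0, "z": 0.15, "roll": 0, "grip": 0}, {"x": 0, "y": 0, "z": 0.1, "roll": 0, "grip": 0}, {"x": 0, "y": 0, "z": 0.05, "roll": 0, "grip": 0}, {"x": 0, "y": 0, "z": 0, "roll": 0, "grip": 0}]'

```text
t: 4.5
ee_pos: [0.4899, -0.1092, 0.0136]
eef_rot: [0.805, 0.594, -0.0, -0.0]
force: [0.7, -0.7, -0.6]
width: 0.0004
grip_force: 0.0
```

move_arm --plan '[{"x": 0, "y": 0, "z": 0.05, "roll": 0, "grip": 0}, {"x": 0, "y": 0, "z": 0.05, "roll": 0, "grip": 0}, {"x": 0, "y": 0, "z": 0, "roll": 0, "grip": 0}]'

```text
t: 4.75
ee_pos: [0.4901, -0.1093, 0.0109]
eef_rot: [0.805, 0.594, -0.0, -0.0]
force: [0.1, -0.4, -0.7]
width: 0.0003
grip_force: 0.0
```

move_arm --plan '[{"x": 0, "y": 0, "z": 0.05, "roll": 0, "grip": 0}, {"x": 0, "y": 0, "z": 0.05, "roll": 0, "grip": 0}, {"x": 0, "y": 0, "z": 0, "roll": 0, "grip": 0}]'

```text
t: 5.0
ee_pos: [0.49, -0.1093, 0.0079]
eef_rot: [0.805, 0.594, -0.0, -0.0]
force: [0.1, 0.5, 0.5]
width: 0.0005
grip_force: 0.0
```

Run:
```python
from h import *
print(manip.pinch_z); go(-.0705,-.001,.006,YAW+np.pi/2)
```

```text
0.0188
t 5.0 nest -0.0708 -0.001 0.0079 F [0.1 0.5 0.5] units [0.    0.009 0.063] roll -0.032 w 0.0005
```

move_arm --plan '[{"x": 0, "y": 0, "z": 0.05, "roll": 0, "grip": 0}, {"x": 0, "y": 0, "z": 0.05, "roll": 0, "grip": 0}, {"x": 0, "y": 0, "z": 0, "roll": 0, "grip": 0}]'

```text
t: 5.25
ee_pos: [0.49, -0.1092, 0.0049]
eef_rot: [0.805, 0.594, -0.0, -0.0]
force: [0.3, 0.1, 0.7]
width: 0.0003
grip_force: 0.0
```

move_arm --plan '[{"x": 0, "y": 0, "z": 0.05, "roll": 0, "grip": 0}, {"x": 0, "y": 0, "z": 0.05, "roll": 0, "grip": 0}, {"x": 0, "y": 0, "z": 0, "roll": 0, "grip": 0}]'

```text
t: 5.5
ee_pos: [0.49, -0.1092, 0.0019]
eef_rot: [0.805, 0.594, -0.0, -0.0]
force: [0.4, -0.4, 0.3]
width: 0.0007
grip_force: 0.0
```

Run:
```python
from h import *
s=snap('side','d3')
go(-.0705,-.001,.006,YAW+np.pi/2)
a=s['color'][165:215,325:405];cv2.imwrite('pics/c5.png',cv2.resize(a,None,fx=9,fy=9,interpolation=cv2.INTER_CUBIC)[...,::-1])
```

```text
t 5.55 nest -0.0707 -0.001 0.002 F [-0.2  0.4 -0.7] units [ 0.     0.007 -0.134] roll -0.032 w 0.0006
```

View pics/c5.png

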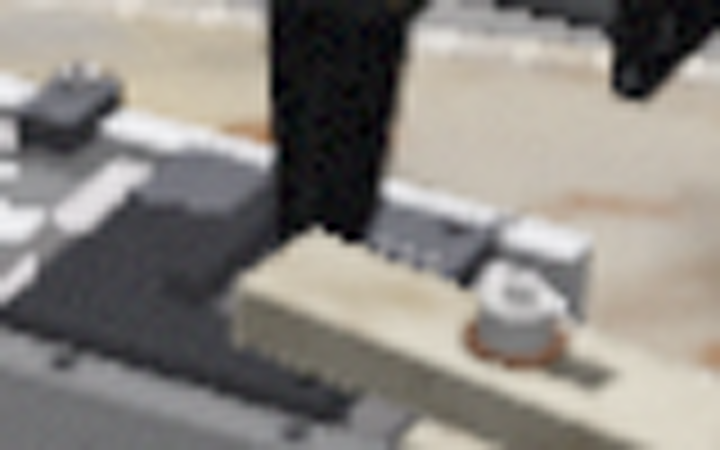

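The tip is now hidden behind the fixture's edge at about (360,191). By my estimate it is within 1–2 mm of the plate.

move_arm --plan '[{"x": 0, "y": 0, "z": 0.05, "roll": 0, "grip": 0}, {"x": 0, "y": 0, "z": 0.05, "roll": 0, "grip": 0}, {"x": 0, "y": 0, "z": 0, "roll": 0, "grip": 0}]'

```text
t: 5.8
ee_pos: [0.4902, -0.1093, -0.001]
eef_rot: [0.805, 0.594, 0.0, 0.0]
force: [-0.1, -1.0, 3.2]
width: 0.0006
grip_force: 1.6
```

move_arm --plan '[{"x": 0, "y": 0, "z": 0.05, "roll": 0, "grip": 0}, {"x": 0, "y": 0, "z": 0.05, "roll": 0, "grip": 0}, {"x": 0, "y": 0, "z": 0, "roll": 0, "grip": 0}]'

```text
t: 6.05
ee_pos: [0.4902, -0.1093, -0.004]
eef_rot: [0.805, 0.594, 0.0, 0.0]
force: [-0.4, -0.1, 4.5]
width: 0.0002
grip_force: 2.3
```

move_arm --plan '[{"x": 0, "y": 0, "z": 0.05, "roll": 0, "grip": 0}, {"x": 0, "y": 0, "z": 0.05, "roll": 0, "grip": 0}, {"x": 0, "y": 0, "z": 0, "roll": 0, "grip": 0}]'

```text
t: 6.3
ee_pos: [0.4902, -0.1093, -0.0069]
eef_rot: [0.805, 0.594, 0.0, 0.0]
force: [-0.5, 0.4, 7.1]
width: 0.0004
grip_force: 2.9
```

move_arm --plan '[{"x": 0, "y": 0, "z": 0.05, "roll": 0, "grip": 0}, {"x": 0, "y": 0, "z": 0.03, "roll": 0, "grip": 0}, {"x": 0, "y": 0, "z": 0, "roll": 0, "grip": 0}]'

```text
t: 6.55
ee_pos: [0.4903, -0.1093, -0.009]
eef_rot: [0.805, 0.594, 0.0, 0.0]
force: [-0.1, 0.6, 8.1]
width: 0.0003
grip_force: 3.8
```

move_arm --plan '[{"x": 0, "y": 0, "z": 0.03, "roll": 0, "grip": 0}, {"x": 0, "y": 0, "z": 0, "roll": 0, "grip": 0}]'

```text
t: 6.72
ee_pos: [0.4903, -0.1093, -0.0091]
eef_rot: [0.805, 0.594, 0.0, 0.0]
force: [-4.0, 0.7, 19.9]
width: -0.0
grip_force: 10.0
```

Bed is fully down with about 20 N. Slide along +y of the tool, which is the nest's +x.

move_arm --plan '[{"x": 0, "y": 0.1, "z": 0.01, "roll": 0, "grip": 0}, {"x": 0, "y": 0.1, "z": 0, "roll": 0, "grip": 0}, {"x": 0, "y": 0.1, "z": 0, "roll": 0, "grip": 0}, {"x": 0, "y": 0.1, "z": 0, "roll": 0, "grip": 0}, {"x": 0, "y": 0.1, "z": 0, "roll": 0, "grip": 0}, {"x": 0, "y": 0, "z": 0, "roll": 0, "grip": 0}]'

```text
t: 7.22
ee_pos: [0.5051, -0.1139, -0.0091]
eef_rot: [0.805, 0.594, 0.0, 0.001]
force: [-3.3, 1.7, 23.2]
width: 0.0001
grip_force: 11.9
```

move_arm --plan '[{"x": 0, "y": 0.12, "z": 0, "roll": 0, "grip": 0}, {"x": 0, "y": 0.12, "z": 0, "roll": 0, "grip": 0}, {"x": 0, "y": 0.12, "z": 0, "roll": 0, "grip": 0}, {"x": 0, "y": 0.12, "z": 0, "roll": 0, "grip": 0}, {"x": 0, "y": 0, "z": 0, "roll": 0, "grip": 0}]'

```text
t: 7.63
ee_pos: [0.519, -0.1182, -0.0091]
eef_rot: [0.805, 0.594, 0.0, 0.001]
force: [-3.3, 1.5, 23.4]
width: 0.0005
grip_force: 11.4
```

Run:
```python
from h import *
go(.048,-.0005,-.009,YAW+np.pi/2)
```

```text
t 7.63 nest -0.0404 -0.0011 -0.0091 F [-3.3  1.5 23.4] units [2.700e-02 2.947e+00 2.000e-03] roll -0.031 w 0.0005
```

move_arm --plan '[{"x": 0, "y": 0.15, "z": 0, "roll": 0, "grip": 0}, {"x": 0, "y": 0.15, "z": 0, "roll": 0, "grip": 0}, {"x": 0, "y": 0.15, "z": 0, "roll": 0, "grip": 0}, {"x": 0, "y": 0.15, "z": 0, "roll": 0, "grip": 0}, {"x": 0, "y": 0.15, "z": 0, "roll": 0, "grip": 0}, {"x": 0, "y": 0, "z": 0, "roll": 0, "grip": 0}]'

```text
t: 8.13
ee_pos: [0.539, -0.1242, -0.009]
eef_rot: [0.805, 0.594, -0.001, -0.001]
force: [-8.8, 3.4, 27.3]
width: 0.0001
grip_force: 13.9
```

move_arm --plan '[{"x": 0, "y": 0.15, "z": 0, "roll": 0, "grip": 0}, {"x": 0, "y": 0.15, "z": 0, "roll": 0, "grip": 0}, {"x": 0, "y": 0.15, "z": 0, "roll": 0, "grip": 0}, {"x": 0, "y": 0, "z": 0, "roll": 0, "grip": 0}]'

```text
t: 8.47
ee_pos: [0.5525, -0.1284, -0.0089]
eef_rot: [0.805, 0.594, -0.0, -0.0]
force: [-6.0, 3.5, 27.3]
width: 0.0004
grip_force: 13.0
```

Run:
```python
from h import *
go(.048,-.0005,-.009,YAW+np.pi/2)
w=snap('wrist','w5')
a=w['color'][110:310,250:510];cv2.imwrite('pics/c6.png',cv2.resize(a,None,fx=3,fy=3,interpolation=cv2.INTER_CUBIC)[:600,:800,::-1])
```

```text
t 8.47 nest -0.0054 -0.0011 -0.0089 F [-6.   3.5 27.3] units [0.023 1.779 0.002] roll -0.03 w 0.0004
```

View pics/c6.png

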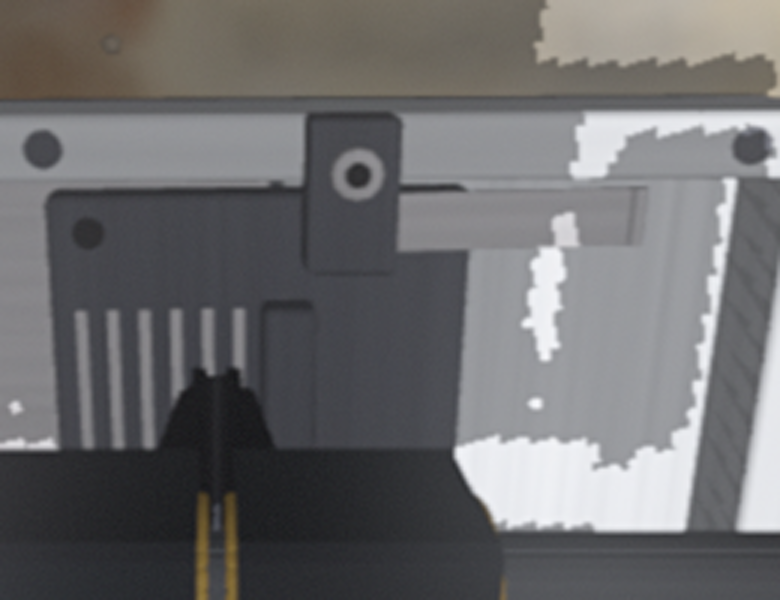

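The plate's nose (crop 465,200) is past the left clamp block and starting under the leaf spring, with the rib just ahead of the fingertip. I'll continue, pressing slightly lower for the 1 mm step down to the floor.

move_arm --plan '[{"x": 0, "y": 0.15, "z": 0, "roll": 0, "grip": 0}, {"x": 0, "y": 0.15, "z": 0, "roll": 0, "grip": 0}, {"x": 0, "y": 0.15, "z": 0.01, "roll": 0, "grip": 0}, {"x": 0, "y": 0.15, "z": 0.01, "roll": 0, "grip": 0}, {"x": 0, "y": 0, "z": 0, "roll": 0, "grip": 0}]'

```text
t: 8.93
ee_pos: [0.569, -0.1335, -0.0092]
eef_rot: [0.805, 0.594, -0.001, -0.001]
force: [-11.0, 3.4, 30.5]
width: 0.0006
grip_force: 21.7
```

move_arm --plan '[{"x": 0, "y": 0.15, "z": 0.01, "roll": 0, "grip": 0}, {"x": 0, "y": 0.15, "z": 0, "roll": 0, "grip": 0}, {"x": 0, "y": 0.15, "z": 0, "roll": 0, "grip": 0}, {"x": 0, "y": 0.1, "z": 0, "roll": 0, "grip": 0}, {"x": 0, "y": 0, "z": 0, "roll": 0, "grip": 0}]'

```text
t: 9.35
ee_pos: [0.5848, -0.1384, -0.0094]
eef_rot: [0.805, 0.594, -0.0, -0.001]
force: [-11.2, 4.7, 30.4]
width: 0.0003
grip_force: 20.9
```

Run:
```python
from h import *
go(.048,-.0005,-.009,YAW+np.pi/2)
```

```text
t 9.35 nest 0.0284 -0.0012 -0.0094 F [-11.2   4.7  30.4] units [ 0.024  0.653 -0.014] roll -0.029 w 0.0003
```

move_arm --plan '[{"x": 0, "y": 0.1, "z": 0, "roll": 0, "grip": 0}, {"x": 0, "y": 0.1, "z": 0, "roll": 0, "grip": 0}, {"x": 0, "y": 0.1, "z": 0, "roll": 0, "grip": 0}, {"x": 0, "y": 0.1, "z": 0, "roll": 0, "grip": 0}, {"x": 0, "y": 0, "z": 0, "roll": 0, "grip": 0}]'

```text
t: 9.77
ee_pos: [0.5961, -0.1419, -0.0095]
eef_rot: [0.805, 0.594, -0.001, -0.001]
force: [-10.3, 4.2, 26.2]
width: 0.0005
grip_force: 18.8
```

move_arm --plan '[{"x": 0, "y": 0.06, "z": 0, "roll": 0, "grip": 0}, {"x": 0, "y": 0.06, "z": 0, "roll": 0, "grip": 0}, {"x": 0, "y": 0, "z": 0, "roll": 0, "grip": 0}]'

```text
t: 10.02
ee_pos: [0.5994, -0.1429, -0.01]
eef_rot: [0.805, 0.594, -0.001, -0.001]
force: [-10.2, 3.4, 23.0]
width: 0.0005
grip_force: 14.9
```

move_arm --plan '[{"x": 0, "y": 0.05, "z": 0, "roll": 0, "grip": 0}, {"x": 0, "y": 0.05, "z": 0, "roll": 0, "grip": 0}, {"x": 0, "y": 0, "z": 0, "roll": 0, "grip": 0}]'

```text
t: 10.27
ee_pos: [0.6022, -0.1438, -0.01]
eef_rot: [0.805, 0.594, -0.001, -0.001]
force: [-10.9, 3.3, 23.3]
width: 0.0004
grip_force: 15.0
```

Run:
```python
from h import *
go(.048,-.0005,-.009,YAW+np.pi/2)
w=snap('wrist','w6')
a=w['color'][110:310,250:510];cv2.imwrite('pics/c7.png',cv2.resize(a,None,fx=3,fy=3,interpolation=cv2.INTER_CUBIC)[:600,:800,::-1])
```

```text
t 10.27 nest 0.0466 -0.0012 -0.01 F [-10.9   3.3  23.3] units [ 0.023  0.045 -0.032] roll -0.029 w 0.0004
```

View pics/c7.png

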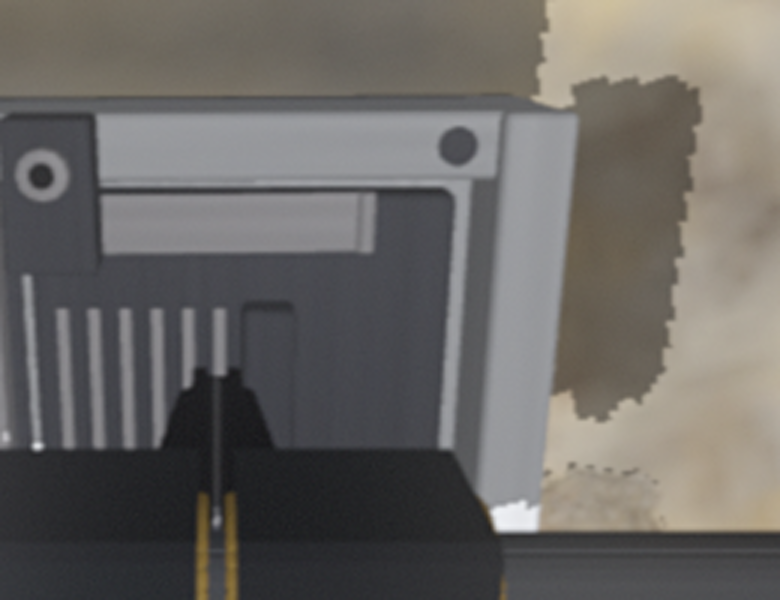

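The finger is now against the rib, the leaf spring rides on the plate, and there are about 3 mm left to the stop (gap at crop 455–468). That was my tenth picture, so from here I go by force.

move_arm --plan '[{"x": 0, "y": 0.05, "z": 0, "roll": 0, "grip": 0}, {"x": 0, "y": 0.03, "z": 0, "roll": 0, "grip": 0}, {"x": 0, "y": 0, "z": 0, "roll": 0, "grip": 0}]'

```text
t: 10.57
ee_pos: [0.6044, -0.1445, -0.01]
eef_rot: [0.805, 0.594, -0.001, -0.001]
force: [-9.9, 4.1, 23.4]
width: 0.0003
grip_force: 15.2
```

move_arm --plan '[{"x": 0, "y": 0.04, "z": 0, "roll": 0, "grip": 0}, {"x": 0, "y": 0, "z": 0, "roll": 0, "grip": 0}]'

```text
t: 10.73
ee_pos: [0.6057, -0.1449, -0.01]
eef_rot: [0.805, 0.594, -0.001, -0.001]
force: [-10.3, 3.9, 24.4]
width: 0.0004
grip_force: 15.1
```

move_arm --plan '[{"x": 0, "y": 0.04, "z": 0, "roll": 0, "grip": 0}, {"x": 0, "y": 0, "z": 0, "roll": 0, "grip": 0}]'

```text
t: 10.9
ee_pos: [0.6068, -0.1452, -0.01]
eef_rot: [0.805, 0.594, -0.001, -0.001]
force: [-9.6, 4.0, 22.4]
width: 0.0003
grip_force: 15.0
```

move_arm --plan '[{"x": 0, "y": 0.04, "z": 0, "roll": 0, "grip": 0}, {"x": 0, "y": 0, "z": 0, "roll": 0, "grip": 0}]'

```text
t: 11.07
ee_pos: [0.6068, -0.1453, -0.01]
eef_rot: [0.805, 0.594, -0.001, -0.002]
force: [-16.0, 4.1, 26.6]
width: 0.0005
grip_force: 17.4
```

move_arm --plan '[{"x": 0, "y": 0.04, "z": 0, "roll": 0, "grip": 0}, {"x": 0, "y": 0, "z": 0, "roll": 0, "grip": 0}]'

```text
t: 11.23
ee_pos: [0.6068, -0.1452, -0.01]
eef_rot: [0.805, 0.594, -0.002, -0.003]
force: [-21.1, 5.3, 30.8]
width: 0.0003
grip_force: 19.9
```

move_arm --plan '[{"x": 0, "y": 0, "z": -0.06, "roll": 0, "grip": 0}, {"x": 0, "y": 0, "z": -0.06, "roll": 0, "grip": 0}, {"x": 0, "y": -0.05, "z": -0.05, "roll": 0, "grip": 0}, {"x": 0, "y": -0.05, "z": -0.3, "roll": 0, "grip": 0}, {"x": 0, "y": 0, "z": -0.8, "roll": 0, "grip": 0}, {"x": 0, "y": 0, "z": -0.8, "roll": 0, "grip": 0}, {"x": 0, "y": 0, "z": -0.8, "roll": 0, "grip": 0}, {"x": 0, "y": 0, "z": -0.8, "roll": 0, "grip": 0}, {"x": 0, "y": 0, "z": 0, "roll": 0, "grip": 0}, {"x": 0, "y": 0, "z": 0, "roll": 0, "grip": 0}]'

```text
t: 12.07
ee_pos: [0.6082, -0.1458, 0.1004]
eef_rot: [0.805, 0.594, 0.001, 0.001]
force: [-0.3, -0.1, -1.0]
width: -0.0001
grip_force: 0.0
```

Run:
```python
from h import *
go(-.073,0,.14,YAW+np.pi/2)
for n in('wrist','side'):
  X=cloud(snap(n,n+'9')); q=X[:,:2]-O; x=q@ex-.004; y=q@ey
  g=lambda a,b,c,d:(lambda k:(k.sum(),np.percentile(X[k,2],[10,50,90]).round(4) if k.any() else 0))((x>a)&(x<b)&(y>c)&(y<d)&(X[:,2]<.06)&(X[:,2]>0))
  print(n,'bed',g(-.09,-.01,-.03,.03),'plate rear',g(.02,.045,-.02,.02),'plate nose',g(.068,.086,-.02,.02))
  k=(abs(y)<.02)&(X[:,2]>.0315)&(X[:,2]<.045)&(x>.03)&(x<.085); print('rib x',k.sum(),np.percentile(x[k],[3,50,97]).round(4) if k.any() else '')
w=np.load('pics/wrist9.npz')
def px(a,b,z):
  P=np.r_[O+ex*(a+.004)+ey*b,z];c=w['mtx']@(w['R']@P+w['t']);return (c[:2]/c[2])
for b in(-.022,0,.022):
  for nm,r,z in(('nose',np.arange(.08,.1,.001),.028),('rear',np.arange(0.0,.02,.001),.028)):
    g=w['color'].mean(2);print(nm,b,[int(g[int(round(v)),int(round(u))]) for u,v in(px(a,b,z) for a in r)])
```

```text
t 12.07 nest 0.0529 -0.0013 0.1004 F [-0.3 -0.1 -1. ] units [ 0.033 -4.192 -1.333] roll -0.032 w -0.0001
wrist bed (np.int64(5361), array([0.027 , 0.028 , 0.0288])) plate rear (np.int64(1098), array([0.027 , 0.0279, 0.0287])) plate nose (np.int64(795), array([0.0268, 0.0277, 0.0286]))
rib x 481 [0.0509 0.0554 0.0607]
side bed (np.int64(371), array([0.0283, 0.0292, 0.0304])) plate rear (np.int64(92), array([0.0284, 0.0294, 0.0306])) plate nose (np.int64(64), array([0.0281, 0.0291, 0.0299]))
rib x 64 [0.0519 0.055  0.0621]
nose -0.022 [126, 126, 126, 128, 130, 131, 129, 128, 130, 128, 115, 103, 136, 200, 230, 237, 237, 236, 236, 235, 233]
rear -0.022 [198, 140, 101, 91, 211, 236, 239, 238, 239, 239, 233, 198, 153, 136, 136, 153, 198, 224, 209, 168]
nose 0 [128, 129, 126, 128, 130, 131, 130, 129, 128, 126, 112, 105, 137, 173, 181, 182, 196, 221, 232, 235, 236]
rear 0 [183, 122, 96, 90, 144, 237, 238, 237, 238, 239, 236, 204, 153, 134, 135, 148, 194, 225, 176, 139]
nose 0.022 [78, 77, 79, 76, 80, 78, 80, 79, 78, 77, 78, 88, 106, 131, 147, 150, 151, 151, 150, 148, 148]
rear 0.022 [120, 100, 91, 88, 102, 153, 155, 152, 153, 155, 151, 126, 97, 87, 87, 90, 92, 92, 88, 86]
```

Bed up at 28 mm, plate top at 28 mm, rib at nest x = 51–61 mm, no gap at the nose, square. Handing in.

```bash
python3 -c "
from rig import manip
print(manip.close_job())"
```

```text
the job is handed in; nothing more can be done
None
```

The plate was pressed down and slid home against the end stop, the bed sprang up behind it, and the job was handed in with the hand clear; the hand-in returned no verdict, and the final state was checked from depth and pixel readings, not from a last viewed picture.

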